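Hang the yellow paint caddy on the hook stand

TASK

Clear the yellow caddy off the painting table: hang it by its wire handle on the double hook of the stand, so that the handle bar lies across both prongs behind their upturned tips and the caddy hangs level and still, then let go. Leave the green caddy standing where it is.

Things in the scene. Friction and masses are not known exactly. Their poses are not given: they have to be found in the camera images.
- yellow_caddy: small yellow open sheet-metal paint caddy, loose, about 0.16 kg, upright: box 76 (its x) by 120 (its y) by 60 mm high. A rigid upright wire handle arches over it: 7 mm wire uprights at y = +-63 mm and a level top bar along y, 135 mm above the underside; opening under the bar 71 mm high, 119 mm wide. Origin: centre of the underside, z up. Front and back are alike.
- yellow_caddy_handle (a point): middle of the yellow caddy's handle bar, on its centre line, 135 mm above the caddy's underside; axes as the caddy's (y along the bar). The bar is 7 mm thick and straight for 102 mm; its middle 34 mm is a wooden sleeve 13 mm thick, the place to grip.
- green_caddy: small green open sheet-metal paint caddy, loose, about 0.16 kg, upright: box 76 (its x) by 120 (its y) by 60 mm high. A rigid upright wire handle arches over it: 7 mm wire uprights at y = +-63 mm and a level top bar along y, 135 mm above the underside; opening under the bar 71 mm high, 119 mm wide. Origin: centre of the underside, z up. It stays put.
- hook_stand: fixed stand: wooden base 140 (x) by 150 (y) by 12 mm; a 16 mm column at x = +45 mm carries two level steel prongs, 10 mm thick, at y = +-35 mm (60 mm free between), centre line 160 mm up. They run to the stand's -x and turn up at x = -76 mm to red tips, top 184 mm up, the highest part. Origin: centre of the base's underside, z up.
- hook_rest (a point): resting place on the double hook: midway between the prongs, level with their top surface (165 mm above the worktop), 80 mm in front of the column's axis, 41 mm behind the tips; axes as the stand's (-x points out past the tips, y across the prongs). A hung handle bar lies along y, its centre line 3.5 mm above this point.

How it is judged:
At the end, for the whole second after the job is handed in: The yellow caddy hangs at rest on the stand, within 0.2 rad of upright: the middle of its handle bar is between column and upturned tips, within 35 mm of midway between the prongs and -4 to 14 mm above their top; the green caddy stands upright within 30 mm of its start (z of yellow_caddy_handle in the frame of hook_rest between -0.004 and 0.014 m and x of yellow_caddy_handle in the frame of hook_rest between -0.04 and 0.072 m and y of yellow_caddy_handle in the frame of hook_rest between -0.035 and 0.035 m and angle between each of yellow_caddy, green_caddy's own z axis and vertical below 0.2 rad and contact force between yellow_caddy and hook_stand above 0.3 N and linear speed of yellow_caddy below 0.05 m/s and angular speed of yellow_caddy below 0.5 rad/s and distance of green_caddy from where it was at the start of the episode below 0.03 m); the robot touches nothing.
It fails at once if the green caddy is moved by more than 30 mm or tipped (distance of green_caddy from where it was at the start of the episode above 0.03 m or angle between green_caddy's own z axis and vertical above 0.3 rad).
It also fails if it takes over 45 s, if anything falls off the work surface, if the arm or the gripper's body presses on something with over 40 N, if the wrist force passes 120 N, or if a joint passes its speed limit or range.

ROBOT

A 7-joint arm with a two-finger parallel gripper is mounted at the origin on the work surface; the furniture and walls round the work are solid. World frame = base frame: x ahead of the robot, y to its left, z up, the work surface at z = 0. Lengths are in m, angles in rad, forces in N, time in s.
With the tool pointing down it reaches from about 0.425 to 0.925 m from the base axis. Payload 6.8 kg.
Tool frame: the origin (TCP) lies midway between the tips of the shut fingers; the grasp point (between the pads) lies 19 mm behind it; z points along the fingers, y is the line along which they close (so a half turn about z gives the same grasp; the last joint's range is limited). The gripper opens to 85 mm and grips with 20 to 120 N. Pads are 22 mm wide; open, the fingers measure 114 mm over their backs; the gripper's body (76 mm by 85 mm) begins 54 mm behind the grasp point. The pads swing forward as they close: fully open they stand 13 mm farther back than shut.
Start: joints at [1.156, 0.477, 0.022, 1.555, -0.011, 1.109, -0.083], TCP at [0.204, -0.643, 0.231] pointing down, gripper open.
Joint ranges: [-2.96, 2.96], [-0.34, 2.1], [-1.41, 1.46], [0.24, 2.44], [-1.37, 4.51], [0.17, 1.92], [-2.96, 2.96]. Speed limits (rad/s): [2.39, 2.39, 3.14, 3.14, 3.14, 3.14, 3.14].

INTERFACE

Orientations are given as a unit quaternion [w, x, y, z].
In Python, from station import bot, imaging gives the robot as it stands.
- The arm moves only by the tool move_arm, never from a script. Its argument "commands" is a list that holds one entry, the list of rows, each a list of 7 numbers: the shift along the tool's x, y, z in m, then the turn, a rotation vector about the tool's x, y, z in degrees, then the finger opening in m, from 0 to 0.0854. In form: [[[x, y, z, rx, ry, rz, grip], ...]]. A call has 1 to 20 rows; each row shifts and turns the commanded pose from where the row before left it, along the tool's axes as they then stand; what a row does not reach is not made up. A row lasts 1/8 s, in which the tool goes at most 62.5 mm and 10.7 degrees, less where a joint would pass 70% of its speed; a pose out of reach is approached as far as the arm can. A call is refused whole if a number of a shift passes 0.0625 or a number of a turn 10.7, either way. A call with a gripper value outside its range is refused whole. The fingers move at their own pace and stop on an object; "squeeze" is the grip in N (left out, the last holds). Time passes only in rows, so rows that do not move let the fingers close. It gives the time, the measured TCP pose, the force, the opening and the grip force at its end, in the units of the state.
- bot.get_obs(): the state, without advancing time (a new reading comes with each control period).
- imaging.read_camera(name): name is "scene" or "top"; returns the picture (480x640x3 uint8, red, green, blue); there is no depth.
- imaging.calibration(name): a dict with "intrinsics" (3x3 intrinsics, pixels), "extrinsics" (4x4, takes a point from camera to world coordinates). Camera axes: x right, y down, z forward; pixel columns grow to the right and rows downward; lengths in m; the calibration is good to about 2 mm. A picture is of the moment at which its call begins. calibration takes no time and is no camera call.
- bot.hand_in(): hands the job in; it is judged then, once.
The state is a dict: "t": time; "q": joint angles; "joint_vel": joint speeds; "joint_torque": joint torques, N m; "eef_pos": TCP position; "tool_rot": TCP orientation; "contact_force": force on the tool from outside, world axes, zero at the start; "torque": the same for the moment, N m; "gripper_width": opening from 0.0 (shut) to 1.0 (fully open); "grasp_force": force on a finger pad.
Only numpy, scipy, OpenCV 4.12 (cv2) and the standard library are available. Lean on these libraries where they do the work, as an engineer would, in place of code of your own. Each camera call takes 0.05 s, during which the arm holds its last target. There are 200 camera calls.

## Working session

There is one attempt and no reset: what is moved stays moved. The work goes in short steps, Python scripts to look and compute and a tool call to move; the robot and the scene stay as the last step left them, time stands still between calls to the robot, and variables do not carry over. Pictures are saved under pics/ and viewed, at most 10 in all, crops included, and the job is handed in when it is done.

Besides the shell and the picture viewer there is one more tool, called after "Call:" as name(argument=value, ...), one argument or row to a line, values as JSON. move_arm: Moves the arm, as the interface text tells. Its arguments: {"type":"object","properties":{"commands":{"type":"array","items":{"type":"array","items":{"type":"array","items":{"type":"number"}}}},"squeeze":{"type":"number"}},"required":["commands"]}

```bash
mkdir -p pics
python3 - <<'E'
from station import bot, imaging
import cv2,numpy as np
for n in("scene","top"):
    im=imaging.read_camera(n); cv2.imwrite(f"pics/{n}0.png",im[:,:,::-1]); c=imaging.calibration(n)
    print(n,np.round(c["intrinsics"],1).tolist(),np.round(c["extrinsics"],3).tolist())
o=bot.get_obs(); print({k:np.round(v,3).tolist() for k,v in o.items()})
E
```

```text
scene [[508.8, 0.0, 324.6], [0.0, 508.8, 244.0], [0.0, 0.0, 1.0]] [[0.946, 0.136, -0.295, 0.772], [0.325, -0.415, 0.85, -0.795], [-0.007, -0.9, -0.437, 0.502], [0.0, 0.0, 0.0, 1.0]]
top [[492.0, 0.0, 318.0], [0.0, 492.0, 240.6], [0.0, 0.0, 1.0]] [[0.009, -0.998, 0.068, 0.459], [-0.999, -0.012, -0.04, -0.041], [0.04, -0.068, -0.997, 0.983], [0.0, 0.0, 0.0, 1.0]]
{'t': 0.1, 'q': [1.156, 0.478, 0.022, 1.556, -0.012, 1.109, -0.083], 'joint_vel': [0.001, -0.002, -0.001, -0.002, -0.0, 0.002, 0.001], 'joint_torque': [0.004, -59.776, 1.614, -28.196, 0.013, 0.005, 0.0], 'eef_pos': [0.204, -0.643, 0.23], 'tool_rot': [-0.001, 0.988, 0.153, -0.0], 'contact_force': [-0.285, 0.073, -0.396], 'torque': [-0.027, -0.002, -0.009], 'grasp_force': 0.0, 'gripper_width': 1.0}
```

View pics/scene0.png

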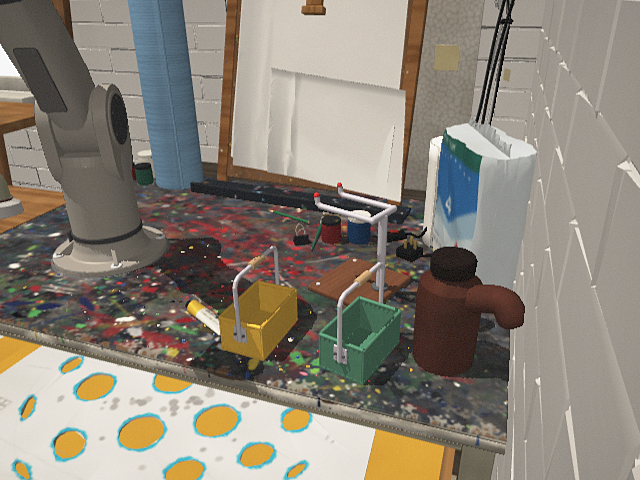

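View pics/top0.png

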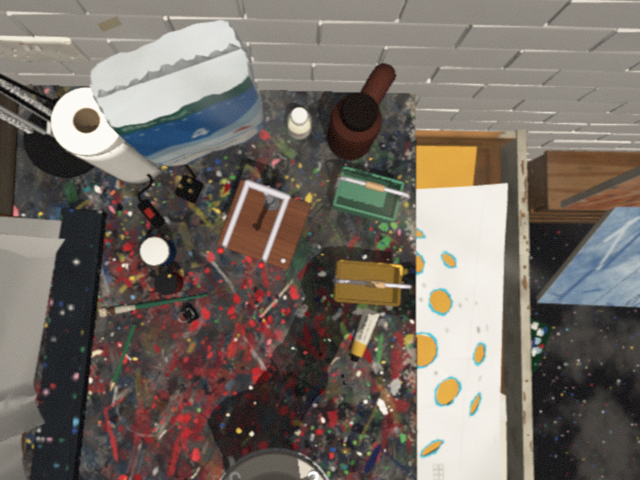

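The scene view shows the yellow caddy at about (260,305), green at (360,330), and the red tips at (317,194) and (340,185). In the top view, yellow is at (369,284), green at (369,192), and the stand base at (265,223) with its prongs pointing down-left. Next I'll zoom in and measure.

```bash
cat > h.py <<'E'
from station import bot, imaging
import cv2,numpy as np
def ray(n,p):
    c=imaging.calibration(n);E=np.array(c["extrinsics"]);K=np.array(c["intrinsics"])
    d=E[:3,:3]@np.linalg.solve(K,[p[0],p[1],1.]);return E[:3,3],d
def plane(n,p,z):
    o,d=ray(n,p);return o+d*(z-o[2])/d[2]
def tri(p1,p2,n1="scene",n2="top"):
    A=np.zeros((3,3));b=np.zeros(3);L=[]
    for n,p in((n1,p1),(n2,p2)):
        o,d=ray(n,p);d=d/np.linalg.norm(d);M=np.eye(3)-np.outer(d,d);A+=M;b+=M@o
    return np.linalg.solve(A,b)
def blobs(im,lo,hi,roi,amin=8):
    x0,y0,x1,y1=roi;h=cv2.cvtColor(im[y0:y1,x0:x1],cv2.COLOR_RGB2HSV)
    m=cv2.inRange(h,np.array(lo),np.array(hi))
    n,l,s,c=cv2.connectedComponentsWithStats(m)
    return m,[(int(s[i,4]),np.round(c[i]+[x0,y0],1).tolist()) for i in range(1,n) if s[i,4]>=amin]
E
python3 - <<'E'
from h import *
t=cv2.imread("pics/top0.png")[:,:,::-1].copy();s=cv2.imread("pics/scene0.png")[:,:,::-1].copy()
print("tips scene",blobs(s,(0,150,120),(8,255,255),(305,175,350,205),4)[1])
print("sleeve scene",blobs(s,(8,60,130),(22,200,255),(240,245,275,275))[1],blobs(s,(8,60,130),(22,200,255),(345,260,380,285))[1])
for nm,lo,hi,roi in(("yel",(18,120,60),(30,255,255),(325,250,412,312)),("grn",(70,70,40),(90,255,255),(325,160,412,225)),("base",(3,80,60),(14,200,180),(205,170,320,275))):
    m,b=blobs(t,lo,hi,roi,100);m=cv2.morphologyEx(m,cv2.MORPH_CLOSE,np.ones((7,7)))
    m=cv2.morphologyEx(m,cv2.MORPH_OPEN,np.ones((5,5)))
    c=max(cv2.findContours(m,0,2)[0],key=cv2.contourArea);r=cv2.boxPoints(cv2.minAreaRect(c))+roi[:2]
    z=.012 if nm=="base" else .06
    print(nm,r.tolist(),np.round([plane("top",p,z) for p in r],3).tolist())
print("sleeve top",blobs(t,(8,40,150),(25,170,255),(355,275,390,292))[1])
a=cv2.resize(t[165:315,200:420],None,fx=3.6,fy=3.6,interpolation=cv2.INTER_CUBIC);cv2.imwrite("pics/c1.png",a[:,:,::-1])
E
```

```text
tips scene [(16, [338.8, 184.5]), (21, [316.0, 194.2])]
sleeve scene [(83, [255.2, 260.2])] [(185, [353.4, 267.2]), (124, [362.7, 276.2])]
yel [[332.20588302612305, 301.3235282897949], [335.4823570251465, 258.7294120788574], [407.6705780029297, 264.28235244750977], [404.39410400390625, 306.87646865844727]] [[0.409, -0.105, 0.06], [0.488, -0.111, 0.06], [0.479, -0.248, 0.06], [0.399, -0.241, 0.06]]
grn [[331.41509437561035, 207.54717254638672], [343.86792182922363, 163.96226596832275], [404.3584899902344, 181.2452850341797], [391.9056625366211, 224.83019256591797]] [[0.585, -0.103, 0.06], [0.669, -0.126, 0.06], [0.638, -0.242, 0.06], [0.554, -0.218, 0.06]]
base [[210.2913589477539, 263.3118896484375], [237.31729888916016, 178.07621669769287], [313.7767562866211, 202.3194580078125], [286.75081634521484, 287.5551300048828]] [[0.478, 0.131, 0.012], [0.648, 0.081, 0.012], [0.602, -0.071, 0.012], [0.432, -0.019, 0.012]]
sleeve top [(84, [379.5, 284.5])]
```

View pics/c1.png

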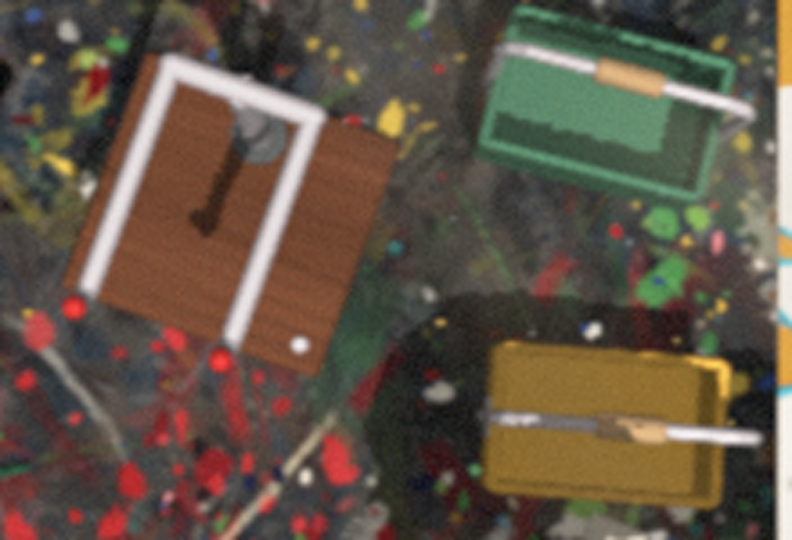

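The crop shows the red tips at crop (73,307) and (220,360), the prong corners at (172,65) and (315,112), and yellow's bar from (490,418) to (758,438) with its sleeve near (632,429).

Run:
```python
from h import *
P=lambda x,y:(200+x/3.6-.36,165+y/3.6-.36)
T=[tri((316,194.2),P(73,307)),tri((338.8,184.5),P(220,360))];print("tips tri",np.round(T,4).tolist())
t=[plane("top",P(*p),.180) for p in((73,307),(220,360))]
c=[plane("top",P(*p),.160) for p in((172,65),(315,112))]
print("tips",np.round(t,4).tolist(),"corners",np.round(c,4).tolist())
d=(np.mean(t,0)-np.mean(c,0))[:2];print("len",np.linalg.norm(d),"sep",np.linalg.norm(t[0]-t[1]),"yaw -x dir",np.degrees(np.arctan2(d[1],d[0])))
u=(t[1]-t[0])[:2];v=(c[1]-c[0])[:2];print("bar yaw",[np.degrees(np.arctan2(*w[::-1])) for w in(u,v)])
d/=np.linalg.norm(d);print("rest",np.mean(t,0)[:2]-.041*d)
for n,e,sl in(("yel",((490,418),(758,438)),(632,429)),("grn",((500,48),(750,112)),(630,77))):
    E=[plane("top",P(*p),.13) for p in e];w=(E[1]-E[0])[:2]
    print(n,"bar ends",np.round(E,4).tolist(),"mid",np.round(np.mean(E,0),4),"sleeve",np.round(plane("top",P(*sl),.138),4),"yaw",np.degrees(np.arctan2(*w[::-1])))
r=[plane("top",P(*p),.06) for p in((492,342),(728,362),(720,508),(487,491))];print("rim",np.round(r,4).tolist(),np.mean(r,0))
print("sleeve tri",tri((256.5,260.5),P(632,429)))
```

```text
tips tri [[0.476, 0.0793, 0.1637], [0.493, 0.0246, 0.1993]]
tips [[0.497, 0.086, 0.18], [0.4738, 0.0196, 0.18]] corners [[0.6115, 0.0457, 0.16], [0.5904, -0.0212, 0.16]]
len 0.1224920718576912 sep 0.07030265312328517 yaw -x dir 160.6863383179148
bar yaw [np.float64(-109.27988211924416), np.float64(-107.50305253785774)]
rest [0.52407278 0.03921255]
yel bar ends [[0.4481, -0.1065, 0.13], [0.4395, -0.2364, 0.13]] mid [ 0.4438 -0.1714  0.13  ] sleeve [ 0.4435 -0.1739  0.138 ] yaw -93.76856674823323
grn bar ends [[0.6281, -0.1102, 0.13], [0.5985, -0.2331, 0.13]] mid [ 0.6133 -0.1716  0.13  ] sleeve [ 0.6134 -0.1728  0.138 ] yaw -103.55123219666372
rim [[0.4867, -0.1126, 0.06], [0.4774, -0.2367, 0.06], [0.4014, -0.2323, 0.06], [0.4094, -0.1105, 0.06]] [ 0.44371002 -0.17304231  0.06      ]
sleeve tri [ 0.44406544 -0.17366151  0.13764649]
```

Call:
move_arm(
  commands=[
    [[0,0,-0.01,0,0,-9.8,0.0854],[0,0,-0.01,0,0,-9.8,0.0854],[0,0,-0.01,0,0,-9.8,0.0854],[0,0,-0.01,0,0,-9.8,0.0854],[0,0,-0.01,0,0,-9.8,0.0854],[0,0,-0.01,0,0,-9.8,0.0854],[0,0,-0.01,0,0,-9.8,0.0854],[0,0,0,0,0,0,0.0854],[0,0,0,0,0,0,0.0854]],
  ],
)

```text
t: 1.23
eef_pos: [0.2037, -0.6432, 0.3005]
tool_rot: [-0.001, 0.731, 0.682, 0.0]
contact_force: [0.9, -0.4, -0.4]
gripper_width: 1.002
grasp_force: 0.0
```

```bash
cat >> h.py <<'E'
from scipy.spatial.transform import Rotation as Ro
def delta(goal,yaw):
    """tool-frame shift to goal TCP and turn about tool axes; yaw = world angle of tool y, tool down"""
    o=bot.get_obs();w,x,y,z=o["tool_rot"];R=Ro.from_quat([x,y,z,w])
    Y=np.array([np.cos(np.radians(yaw)),np.sin(np.radians(yaw)),0]);Z=np.array([0,0,-1.]);G=Ro.from_matrix(np.c_[np.cross(Y,Z),Y,Z])
    M=R.as_matrix();print("t",o["t"],"pos",np.round(o["eef_pos"],4),"F",np.round(o["contact_force"],1),"grip",o["gripper_width"],o["grasp_force"])
    print("yaw y",np.degrees(np.arctan2(M[1,1],M[0,1])),"z",np.round(M[:,2],3))
    print("shift",np.round(M.T@(np.array(goal)-o["eef_pos"]),4),"turn",np.round(np.degrees((R.inv()*G).as_rotvec()),2))
E
python3 -c "
from h import *
delta([.4437,-.173,.23],-3.8)"
```

```text
t 1.225 pos [ 0.2037 -0.6432  0.3005] F [ 0.9 -0.4 -0.4] grip 1.0018113469005996 0.0
yaw y -4.011981725081183 z [-0.     0.001 -1.   ]
shift [0.4858 0.2066 0.0709] turn [-0.03 -0.06 -0.21]
```

Call:
move_arm(
  commands=[
    [[0.0405,0.0172,0.0059,0,0,0,0.0854],[0.0405,0.0172,0.0059,0,0,0,0.0854],[0.0405,0.0172,0.0059,0,0,0,0.0854],[0.0405,0.0172,0.0059,0,0,0,0.0854],[0.0405,0.0172,0.0059,0,0,0,0.0854],[0.0405,0.0172,0.0059,0,0,0,0.0854],[0.0405,0.0172,0.0059,0,0,0,0.0854],[0.0405,0.0172,0.0059,0,0,0,0.0854],[0.0405,0.0172,0.0059,0,0,0,0.0854],[0.0405,0.0172,0.0059,0,0,0,0.0854],[0.0405,0.0172,0.0059,0,0,0,0.0854],[0.0405,0.0172,0.0059,0,0,0,0.0854],[0,0,0,0,0,0,0.0854],[0,0,0,0,0,0,0.0854],[0,0,0,0,0,0,0.0854]],
  ],
)

```text
t: 3.1
eef_pos: [0.4416, -0.1736, 0.2304]
tool_rot: [-0.0, 0.731, 0.682, -0.0]
contact_force: [0.6, -0.8, 0.8]
gripper_width: 1.001
grasp_force: 0.0
```

```bash
python3 -c "
from h import *
delta([.4437,-.173,.116],-3.8)"
```

```text
t 3.1 pos [ 0.4416 -0.1736  0.2304] F [ 0.6 -0.8  0.8] grip 1.0005937934832623 0.0
yaw y -3.995337479303271 z [-0. -0. -1.]
shift [0.0008 0.0021 0.1144] turn [-0.02  0.02 -0.2 ]
```

Call:
move_arm(
  commands=[
    [[0.001,0.002,0.019,0,0,0,0.0854],[0,0,0.019,0,0,0,0.0854],[0,0,0.019,0,0,0,0.0854],[0,0,0.019,0,0,0,0.0854],[0,0,0.019,0,0,0,0.0854],[0,0,0.019,0,0,0,0.0854],[0,0,0,0,0,0,0.0854],[0,0,0,0,0,0,0.03],[0,0,0,0,0,0,0.03],[0,0,0,0,0,0,0.02],[0,0,0,0,0,0,0.02],[0,0,0,0,0,0,0],[0,0,0,0,0,0,0],[0,0,0,0,0,0,0],[0,0,0,0,0,0,0]],
  ],
  squeeze=50,
)

```text
t: 4.97
eef_pos: [0.4443, -0.1715, 0.1168]
tool_rot: [0.0, 0.73, 0.683, -0.0]
contact_force: [-1.7, 1.1, 5.9]
gripper_width: 0.133
grasp_force: 48.7
```

```bash
python3 -c "
from h import *
delta([.4437,-.173,.316],-3.8)
im=imaging.read_camera('scene');cv2.imwrite('pics/s1.png',cv2.resize(im[170:390,180:440],None,fx=2.5,fy=2.5)[:,:,::-1])"
```

```text
t 4.975 pos [ 0.4443 -0.1715  0.1168] F [-1.7  1.1  5.9] grip 0.13287108939710435 48.66880416870117
yaw y -3.826888308202796 z [ 0. -0. -1.]
shift [-0.0016 -0.0005 -0.1992] turn [ 0.    0.01 -0.03]
```

View pics/s1.png

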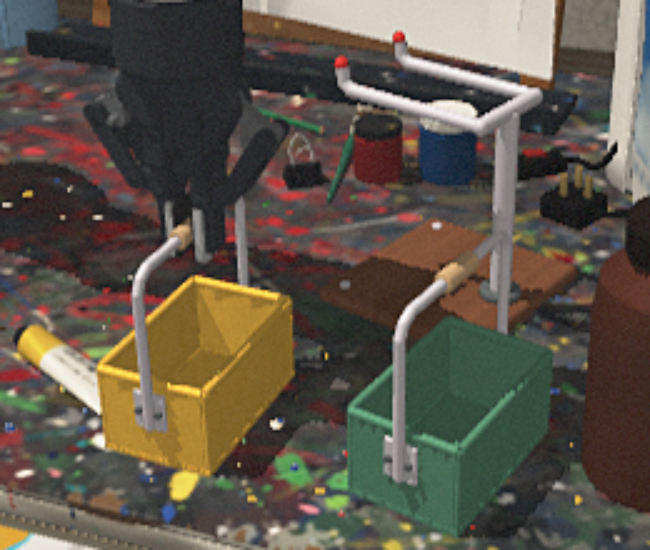

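The crop shows the fingers closed on the sleeve at (180,236), with the caddy still upright, so I'll lift.

Call:
move_arm(
  commands=[
    [[0,0,-0.01,0,0,0,0],[0,0,-0.02,0,0,0,0],[0,0,-0.025,0,0,0,0],[0,0,-0.025,0,0,0,0],[0,0,-0.025,0,0,0,0],[0,0,-0.025,0,0,0,0],[0,0,-0.025,0,0,0,0],[0,0,-0.025,0,0,0,0],[0,0,-0.02,0,0,0,0],[0,0,-0.01,0,0,0,0],[0,0,0,0,0,0,0],[0,0,0,0,0,0,0]],
  ],
)

```text
t: 6.52
eef_pos: [0.4437, -0.1713, 0.3256]
tool_rot: [-0.001, 0.73, 0.683, -0.0]
contact_force: [0.4, -0.4, -1.1]
gripper_width: 0.137
grasp_force: 48.9
```

```bash
python3 -c "
from h import *
delta([.434,.0705,.325],-19)"
```

```text
t 6.525 pos [ 0.4437 -0.1713  0.3256] F [ 0.4 -0.4 -1.1] grip 0.13696815765880138 48.896246552467346
yaw y -3.8178950165666814 z [-0.001  0.001 -1.   ]
shift [ 0.2407 -0.0258  0.0007] turn [-9.000e-02 -1.000e-02  1.518e+01]
```

Call:
move_arm(
  commands=[
    [[0.01,-0.001,0,0,0,0,0],[0.02,-0.002,0,0,0,0,0],[0.025,-0.003,0,0,0,0,0],[0.025,-0.003,0,0,0,0,0],[0.025,-0.003,0,0,0,0,0],[0.025,-0.003,0,0,0,0,0],[0.025,-0.003,0,0,0,0,0],[0.025,-0.003,0,0,0,0,0],[0.025,-0.003,0,0,0,0,0],[0.02,-0.001,0,0,0,0,0],[0.0157,-0.0008,0,0,0,0,0],[0,0,0,0,0,3.8,0],[0,0,0,0,0,3.8,0],[0,0,0,0,0,3.8,0],[0,0,0,0,0,3.8,0],[0,0,0,0,0,0,0],[0,0,0,0,0,0,0],[0,0,0,0,0,0,0]],
  ],
)

```text
t: 8.78
eef_pos: [0.4344, 0.0707, 0.3265]
tool_rot: [0.0, 0.814, 0.581, -0.0]
contact_force: [-1.1, -1.1, -1.6]
gripper_width: 0.129
grasp_force: 48.9
```

```bash
python3 -c "
from h import *
delta([.434,.0705,.19],-19)
im=imaging.read_camera('scene');cv2.imwrite('pics/s2.png',im[:,:,::-1])
im=imaging.read_camera('top');cv2.imwrite('pics/t2.png',im[:,:,::-1])
"
```

```text
t 8.775 pos [0.4344 0.0707 0.3265] F [-1.1 -1.1 -1.6] grip 0.12940577043695492 48.85233521461487
yaw y -18.963078639784722 z [-0. -0. -1.]
shift [-0.0003 -0.0003  0.1365] turn [0.   0.   0.04]
```

View pics/s2.png

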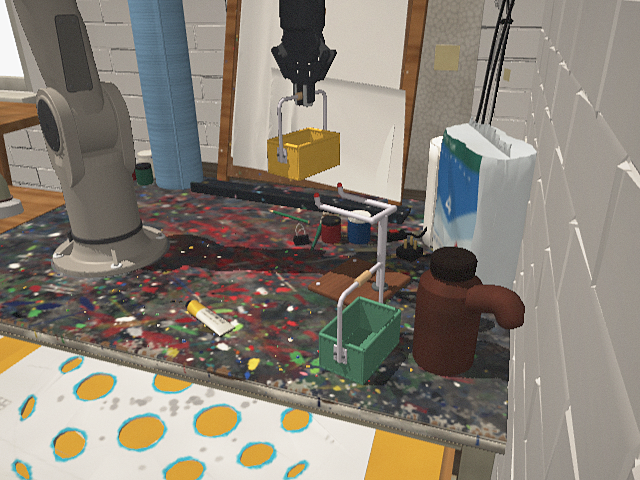

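View pics/t2.png

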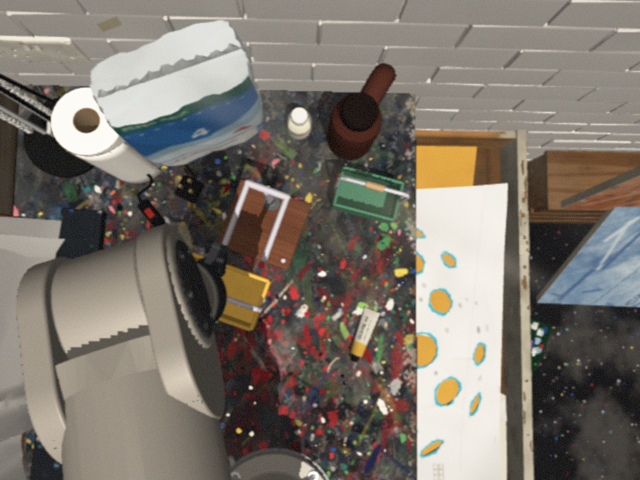

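The scene view shows the caddy held upright at (305,150), in front of and above the tips. The top view shows its right rim corner near (270,277). I'll check that corner and the tip positions before lowering.

```bash
python3 -c "
from h import *
t=cv2.imread('pics/t2.png')[:,:,::-1].copy()
m,b=blobs(t,(18,120,60),(32,255,255),(190,240,280,340),100);c=max(cv2.findContours(m,0,2)[0],key=cv2.contourArea)[:,0]+[190,240]
print(b,'right',c[c[:,0].argmax()],plane('top',c[c[:,0].argmax()],.27),'low',c[c[:,1].argmax()],plane('top',c[c[:,1].argmax()],.27))
P=lambda x,y:(200+x/3.6-.36,165+y/3.6-.36)
print(tri((338.8,184.5),P(73,307)),tri((316,194.2),P(220,360)))
"
```

```text
[(1316, [244.8, 285.0]), (726, [238.8, 316.7])] right [270 284] [ 0.44444828 -0.00094404  0.27      ] low [256 305] [0.41430004 0.01859684 0.27      ]
[0.4962404  0.08562778 0.18036803] [0.47346835 0.0193774  0.18140894]
```

Those agree, so I'll lower in front of the tips.

Call:
move_arm(
  commands=[
    [[0,0,0.01,0,0,0,0],[0,0,0.017,0,0,0,0],[0,0,0.02,0,0,0,0],[0,0,0.02,0,0,0,0],[0,0,0.02,0,0,0,0],[0,0,0.02,0,0,0,0],[0,0,0.017,0,0,0,0],[0,0,0.012,0,0,0,0],[0,0,0,0,0,0,0],[0,0,0,0,0,0,0]],
  ],
)

```text
t: 10.12
eef_pos: [0.435, 0.0706, 0.191]
tool_rot: [0.0, 0.814, 0.581, 0.0]
contact_force: [0.7, -0.6, -1.7]
gripper_width: 0.135
grasp_force: 48.8
```

```bash
python3 -c "
from h import *
delta([.524,.039,.19],-19)
im=imaging.read_camera('scene');cv2.imwrite('pics/s3.png',cv2.resize(im[80:300,220:450],None,fx=2.6,fy=2.6)[:,:,::-1])
"
```

```text
t 10.125 pos [0.435  0.0706 0.191 ] F [ 0.7 -0.6 -1.7] grip 0.13545110893945136 48.7991201877594
yaw y -19.017432276927458 z [ 0.001  0.    -1.   ]
shift [-0.0009  0.0944  0.001 ] turn [ 0.05 -0.03 -0.02]
```

View pics/s3.png

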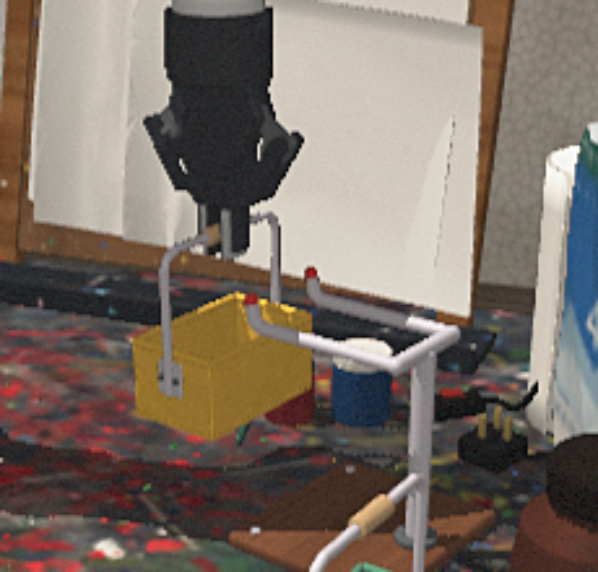

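The crop shows the caddy in front of the tips at (250,298) and (312,272), with the bar above them and lined up. Moving it in.

Call:
move_arm(
  commands=[
    [[0,0.008,0,0,0,0,0],[0,0.013,0,0,0,0,0],[-0.001,0.013,0,0,0,0,0],[0,0.013,0,0,0,0,0],[0,0.013,0,0,0,0,0],[0,0.013,0,0,0,0,0],[0,0.013,0,0,0,0,0],[0,0.008,0,0,0,0,0],[0,0,0,0,0,0,0],[0,0,0,0,0,0,0],[0,0,0.008,0,0,0,0],[0,0,0.01,0,0,0,0],[0,0,0.01,0,0,0,0],[0,0,0.006,0,0,0,0],[0,0,0.003,0,0,0,0],[0,0,0,0,0,0,0],[0,0,0,0,0,0,0]],
  ],
)

```text
t: 12.3
eef_pos: [0.5234, 0.0389, 0.1538]
tool_rot: [0.0, 0.814, 0.581, 0.0]
contact_force: [0.4, 0.4, -1.6]
gripper_width: 0.131
grasp_force: 48.9
```

```bash
python3 -c "
from h import *
delta([.524,.039,.15],-19)
im=imaging.read_camera('scene');cv2.imwrite('pics/s4.png',cv2.resize(im[80:300,220:450],None,fx=2.6,fy=2.6)[:,:,::-1])
"
```

```text
t 12.3 pos [0.5234 0.0389 0.1538] F [ 0.4  0.4 -1.6] grip 0.13117075522215554 48.88893663883209
yaw y -19.023358814988132 z [ 0.001  0.    -1.   ]
shift [0.0003 0.0005 0.0038] turn [ 0.03 -0.01 -0.02]
```

View pics/s4.png

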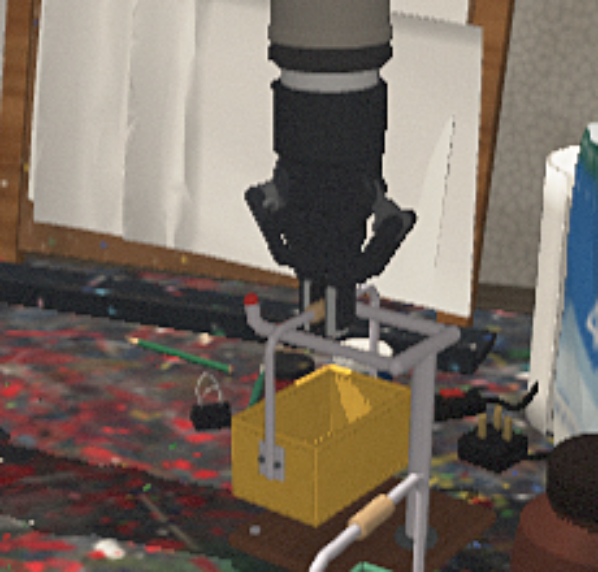

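The bar is over both prongs, behind the tip at (250,298). It's about 3 mm up, so I'll lower gently.

Call:
move_arm(
  commands=[
    [[0,0,0.0015,0,0,0,0],[0,0,0.0015,0,0,0,0],[0,0,0,0,0,0,0],[0,0,0,0,0,0,0]],
  ],
)

```text
t: 12.85
eef_pos: [0.5231, 0.0389, 0.1505]
tool_rot: [-0.0, 0.814, 0.581, -0.0]
contact_force: [-0.8, 0.5, -1.0]
gripper_width: 0.131
grasp_force: 48.9
```

Call:
move_arm(
  commands=[
    [[0,0,0.001,0,0,0,0],[0,0,0,0,0,0,0],[0,0,0,0,0,0,0]],
  ],
)

```text
t: 13.22
eef_pos: [0.5233, 0.0389, 0.1499]
tool_rot: [0.0, 0.814, 0.581, 0.0]
contact_force: [-2.0, 0.2, 5.2]
gripper_width: 0.13
grasp_force: 49.5
```

The force shows contact, so I'll release gently and check.

Call:
move_arm(
  commands=[
    [[0,0,0,0,0,0,0.014],[0,0,0,0,0,0,0.018],[0,0,0,0,0,0,0.022],[0,0,0,0,0,0,0.028],[0,0,0,0,0,0,0.036],[0,0,0,0,0,0,0.04],[0,0,0,0,0,0,0.04],[0,0,0,0,0,0,0.04]],
  ],
  squeeze=20,
)

```text
t: 14.22
eef_pos: [0.5231, 0.0389, 0.1495]
tool_rot: [0.0, 0.814, 0.581, 0.0]
contact_force: [-0.2, 0.3, 0.5]
gripper_width: 0.466
grasp_force: 0.0
```

```bash
python3 -c "
from h import *
delta([.524,.039,.28],-19)
im=imaging.read_camera('scene');cv2.imwrite('pics/s5.png',cv2.resize(im[80:300,220:450],None,fx=2.6,fy=2.6)[:,:,::-1])
"
```

```text
t 14.225 pos [0.5231 0.0389 0.1495] F [-0.2  0.3  0.5] grip 0.46589911572721926 0.0
yaw y -19.019119220100766 z [ 0.  0. -1.]
shift [ 0.0004  0.0008 -0.1305] turn [ 0.   -0.   -0.02]
```

View pics/s5.png

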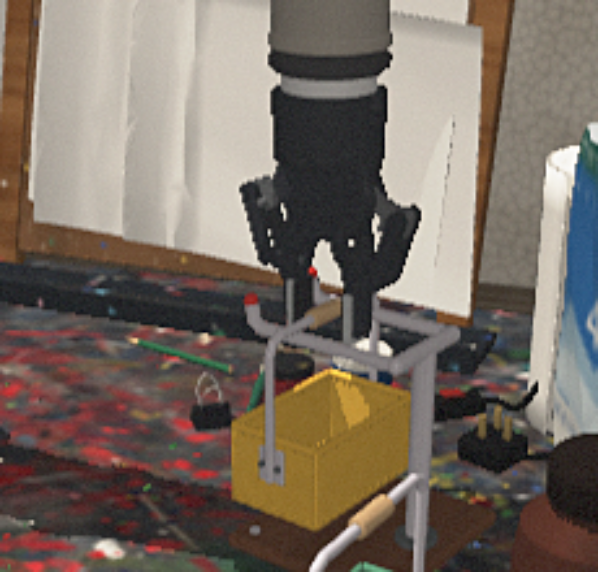

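The fingers stand open around the sleeve at (322,316), and the caddy hangs level on both prongs. Retreating upward, then letting it settle.

Call:
move_arm(
  commands=[
    [[0,0,-0.008,0,0,0,0.04],[0,0,-0.015,0,0,0,0.04],[0,0,-0.02,0,0,0,0.04],[0,0,-0.02,0,0,0,0.04],[0,0,-0.02,0,0,0,0.04],[0,0,-0.02,0,0,0,0.04],[0,0,-0.02,0,0,0,0.04],[0,0,-0.01,0,0,0,0.04],[0,0,0,0,0,0,0.04],[0,0,0,0,0,0,0.04],[0,0,0,0,0,0,0.04],[0,0,0,0,0,0,0.04],[0,0,0,0,0,0,0.04],[0,0,0,0,0,0,0.04],[0,0,0,0,0,0,0.04],[0,0,0,0,0,0,0.04],[0,0,0,0,0,0,0.04],[0,0,0,0,0,0,0.04]],
  ],
)

```text
t: 16.52
eef_pos: [0.5231, 0.0388, 0.2825]
tool_rot: [0.0, 0.814, 0.581, 0.0]
contact_force: [0.2, -0.1, -0.0]
gripper_width: 0.469
grasp_force: 0.0
```

```bash
python3 -c "
from h import *
a=imaging.read_camera('scene')
for i in range(6): b=imaging.read_camera('scene')
print('diff',np.abs(a[200:340,300:400].astype(int)-b[200:340,300:400]).mean())
cv2.imwrite('pics/s6.png',b[:,:,::-1])"
```

```text
diff 3.151904761904762
```

View pics/s6.png

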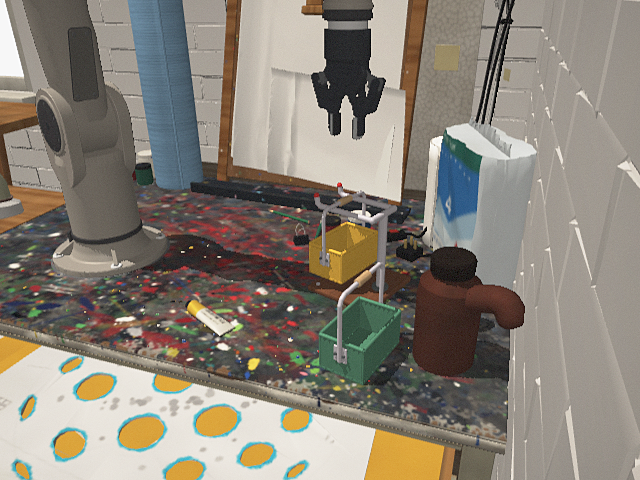

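The yellow caddy hangs at (343,250), green hasn't moved at (360,335), and the gripper is clear. I'll wait a moment more, check for swing, and hand in if it's still.

Call:
move_arm(
  commands=[
    [[0,0,0,0,0,0,0.04],[0,0,0,0,0,0,0.04],[0,0,0,0,0,0,0.04],[0,0,0,0,0,0,0.04],[0,0,0,0,0,0,0.04],[0,0,0,0,0,0,0.04],[0,0,0,0,0,0,0.04],[0,0,0,0,0,0,0.04],[0,0,0,0,0,0,0.04],[0,0,0,0,0,0,0.04],[0,0,0,0,0,0,0.04],[0,0,0,0,0,0,0.04],[0,0,0,0,0,0,0.04],[0,0,0,0,0,0,0.04],[0,0,0,0,0,0,0.04],[0,0,0,0,0,0,0.04]],
  ],
)

```text
t: 18.88
eef_pos: [0.5231, 0.0388, 0.2825]
tool_rot: [0.0, 0.814, 0.581, 0.0]
contact_force: [-0.3, -0.1, 0.3]
gripper_width: 0.464
grasp_force: 0.0
```

```bash
python3 -c "
from h import *
C=[]
for i in range(10):
    m,b=blobs(imaging.read_camera('scene'),(18,120,60),(32,255,255),(300,215,390,290),100);C.append(max(b)[1])
r=np.ptp(C,axis=0);print(r,C[-1])
if r.max()<.6: print(bot.hand_in())"
```

```text
[0.1 0. ] [344.1, 251.7]
the job is handed in; nothing more can be done
None
```

The yellow caddy hangs level and still on both prongs, the gripper is clear, the green caddy hasn't visibly moved, and the job was handed in at about 19 s; no verdict came back.

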